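# Load a flanged paste barrel into the dispenser bracket

## Robot

A 6-joint arm with a two-finger parallel gripper is mounted at the origin on the work surface; the furniture and walls round the work are solid. World frame = base frame: x ahead of the robot, y to its left, z up, the work surface at z = 0. Lengths are in mm, angles in rad, forces in N, time in s.
With the tool pointing down it reaches from about 300 to 775 mm from the base axis. Payload 14.6 kg.
Tool frame: the origin (TCP) lies at the very end of the fingers, on their centre line; the grasp point (between the pads) lies 19 mm behind it; z points along the fingers, y is the line along which they close (so a half turn about z gives the same grasp; the last joint's range is limited). The gripper opens to 94 mm and grips with 3 to 60 N. Pads are 16 mm wide; open, the fingers measure 119 mm over their backs; the gripper's body (75 mm by 177 mm) begins 78 mm behind the grasp point.
Start: joints at [-1.265, 0.3, 1.521, -0, 1.321, -0.067], TCP at [200.316, -512.213, 175.446] pointing down, gripper open.
Joint ranges: [-3.03, 3.03], [-0.79, 2.21], [0.23, 2.52], [-1.04, 4.18], [0, 3.07], [-2.55, 2.55]. Speed limits (rad/s): [2.22, 2.22, 2.57, 3.14, 3.14, 3.14].

## Interface

Orientations are given as [roll, pitch, yaw] about the fixed x, y, z axes, in that order (R = Rz(yaw) Ry(pitch) Rx(roll)).
In Python, from cell import manip gives the robot as it stands.
- The arm moves only by the tool servo_tool, never from a script. Its argument "motion" is a list that holds one entry, the list of rows, each a list of 7 numbers: the shift along the world's x, y, z as a fraction of full scale, then the turn, a rotation vector about the world's x, y, z as a fraction of full scale, then the closure, from 0 (fully open) to 1 (shut). In form: [[[x, y, z, rx, ry, rz, gripper], ...]]. A call has 1 to 10 rows; each row is the pose to reach, as a shift and turn from the pose commanded when the call began, turning the shorter way round; what a row does not reach only later rows make up. Full scale, the value 1, is 0.5 m for a shift and pi rad for a turn. A row lasts 1/10 s, in which the tool goes at most 50 mm and 8.59 degrees, less where a joint would pass 70% of its speed; a pose out of reach is approached as far as the arm can. A call with a number of a shift or a turn outside -1 to 1 is refused whole. A call with a gripper value outside its range is refused whole. The fingers move at their own pace and stop on an object; "newtons" is the grip in N (left out, the last holds). Time passes only in rows, so rows that repeat a pose let the fingers close. It gives the time, the measured TCP pose, the force, the opening and the grip force at its end, in the units of the state.
- manip.read_state(): the state, without advancing time (a new reading comes with each control period).
- manip.camera(name): name is "scene" or "side" or "wrist"; returns a dict with "frame" (384x512x3 uint8, red, green, blue), "range_z" (384x512 float32, mm along the optical axis (not along the pixel's ray), 0 where there is no reading), "vfov" (degrees; the focal length in pixels is half the picture's height over the tangent of half this angle, whatever the lens; pixels are square), "cx", "cy" (the principal point, pixels), "cam_to_world" (4x4, takes a point from camera to world coordinates). Camera axes: x right, y down, z forward; pixel columns grow to the right and rows downward; lengths in mm; the calibration is good to about 2 mm. The wrist camera is an equidistant fisheye: a pixel r from the principal point sees the ray r / f radians off the axis. A picture is of the moment at which its call begins.
- manip.sign_off(): hands the job in; it is judged then, once.
The state is a dict: "clock": time; "joints": joint angles; "qd": joint speeds; "effort": joint torques, N m; "eef_pos": TCP position; "eef_rot": TCP orientation; "wrist_force": force on the tool from outside, world axes, zero at the start; "moment": the same for the moment, N m; "finger_gap": finger opening in mm; "finger_force": force on a finger pad.
Only numpy, scipy, OpenCV 4.12 (cv2) and the standard library are available. Lean on these libraries where they do the work, as an engineer would, in place of code of your own. Each camera call takes 0.05 s, during which the arm holds its last target. There are 200 camera calls.

## Task

Take the paste barrel with the oblong, two-winged flange out of the wooden rack and load it into the dispenser bracket: hang it upright in the slot, slide its flange sideways into the gap between the two slotted plates and push it fully home, so that the spring catch clicks shut behind the flange. Let go of it and leave the other barrel where it is.

Things in the scene. Friction and masses are not known exactly. Their poses are not given: they have to be found in the camera images.
- barrel_mid (a point): The barrel to load: bare aluminium, 142 mm tall, 0.15 to 0.31 kg, same after a half turn about z. Point on its axis, half-way up; z up along it. Flange (oblong, wings along y) from 5 to 11 mm above this point. Below: round body 30 mm in diameter, the last 22 mm tapering to a nozzle. At the start it hangs in a rack hole, wings along the row of holes within 15 degrees.
- barrel_flange (a point): Centre of the underside of that barrel's flange: an oblong plate 36 mm (x) by 56 mm (y, the two wings), 6 mm thick, 5 mm above barrel_mid.
- barrel_cap (a point): Grip point on that barrel's cap, 53 mm above barrel_mid, 42 mm above the flange's top. The cap is square, 26 by 26 mm, 60 mm tall from the flange's top up. Grip it this high (clear of the bracket's upper plate) on the two flats that face x, fore and aft of the slide: gripped on the others it can pitch between the pads and jam in the gap.
- spare_mid (a point): The other barrel in the rack, to be left alone: same size, body and cap, but with a round flange 46 mm in diameter. Point on its axis, half-way up.
- rack: Wooden stand, fixed, 80 mm (x) by 130 mm (y) by 84 mm tall; origin under its centre. Two holes of 34 mm at y = -35 and +35 mm in its 12 mm top board; the barrels hang in them by their flanges, either one in either hole.
- bracket: Dispenser bracket, fixed: grey base plate 114 x 124 x 12 mm and two steel rods 150 mm tall at x = +52, y = +-42 mm. Origin on the bench, on the axis of a fully seated barrel; x is the slide-in direction, z up. Its aluminium head is clamped on the rods at a height NOT given: the upper face of the lower plate is 106 to 118 mm above the bench (feel for it or see it). The head does not move.
- bracket_home (a point): Fixed to the bracket base, axes as bracket, on the seated barrel's axis, 112 mm above the bench (not the head's true height). Head: lower plate 6 mm thick, upper plate 8 mm, gap between them 9 mm high, with side walls at y = +-29.5 mm and a stop that the flange meets when the barrel's axis is here. Both plates have a 34 mm wide slot along x, open at the -x end.
- bracket_entry (a point): Fixed to the bracket base, axes as bracket, at x = -66 mm, 112 mm above the bench. Lower plate runs from x = -86 to +40 mm of the bracket, upper plate only from -40 to +40 mm (its front 8 mm flared upward by 3 mm): so here the lower plate lies open from above, and an upright barrel can be let down through the slot, axis here, until its wings rest on it, just clear of the upper plate.
- catch (a joint): Spring catch on the head, in m: 0 = tooth out in the gap, reaching to y = 23.5 mm; grows to 0.009 as it is pushed aside (+y). Bevelled from bracket x = -50 to -30 mm, square at -19.5 mm. The wing pushes it aside (4 to 10 N along x); it springs back behind the flange in the last 1.5 mm before the stop. Its housing and knob reach to y = 90 mm.
Things that resemble listed ones, but are neither listed nor needed, are in the scene too. Leave any yellow look-alike of the part that bears barrel_mid alone.

How it is judged (in metres and radians):
At the end, for the whole second after the job is handed in: Barrel released and at rest, upright and wings along the bracket's y (each within 7 degrees), flange between the plates, axis within 3 mm of home along x and 4 mm along y, catch out again behind the flange (within 1.5 mm). Other barrel moved less than 20 mm (x of barrel_mid in the frame of bracket between -0.003 and 0.003 m and y of barrel_mid in the frame of bracket between -0.004 and 0.004 m and z of barrel_mid in the frame of bracket between 0.098 and 0.1155 m and angle between the y axis of barrel_mid and the y axis of bracket, either way round below 0.12 rad and angle between barrel_mid's own z axis and vertical below 0.12 rad and value of joint catch below 0.0015 m and linear speed of barrel below 0.02 m/s and distance of spare_mid from where it was at the start of the episode below 0.02 m); the robot touches nothing.
It fails at once if the other barrel is pulled out of place (moved 40 mm) (distance of spare_mid from where it was at the start of the episode above 0.04 m).
It also fails if it takes over 42 s, if anything falls off the work surface, if the arm or the gripper's body presses on something with over 40 N, if the wrist force passes 120 N, or if a joint passes its speed limit or range.

## Working session

There is one attempt and no reset: what is moved stays moved. The work goes in short steps, Python scripts to look and compute and a tool call to move; the robot and the scene stay as the last step left them, time stands still between calls to the robot, and variables do not carry over. Pictures are saved under pics/ and viewed, at most 10 in all, crops included, and the job is handed in when it is done.

Besides the shell and the picture viewer there is one more tool, called in YAML: its name, and indented under it one key for each argument. servo_tool: Moves the arm, as the interface text tells. Its arguments: {"type":"object","properties":{"motion":{"type":"array"},"newtons":{"type":"number"}},"required":["motion"]}

```bash
mkdir -p pics; ls; cat > h.py <<'E'
import numpy as np, cv2
from cell import manip
def cam(n):
    c=manip.camera(n); c['T']=np.array(c['cam_to_world']); c['f']=192/np.tan(np.radians(c['vfov'])/2); return c
def cloud(c):
    z=c['range_z'].astype(float); v,u=np.mgrid[:384,:512]
    x=u-c['cx'];y=v-c['cy']
    p=np.stack([x/c['f']*z,y/c['f']*z,z,np.ones_like(z)],-1)@c['T'].T
    p=p[...,:3]; p[z==0]=np.nan; return p
def save(n,*ims): cv2.imwrite('pics/'+n,cv2.cvtColor(np.hstack(ims),cv2.COLOR_RGB2BGR))
E
python3 - <<'E'
from h import *
for n in ['scene','side']:
    c=cam(n); save(n+'0.png',c['frame']); np.savez(n+'0.npz',p=cloud(c),**{k:c[k] for k in['frame','range_z','T','f','cx','cy']}); print(n,c['T'].round(2).tolist(),c['f'])
print(manip.read_state())
E
```

```text
pics
scene [[-0.75, -0.47, 0.47, -29.76], [-0.67, 0.55, -0.51, 610.8], [-0.02, -0.7, -0.72, 751.86], [0.0, 0.0, 0.0, 1.0]] 377.0724106690611
side [[-0.83, -0.3, 0.48, -121.02], [-0.56, 0.47, -0.68, 882.9], [-0.02, -0.83, -0.56, 693.48], [0.0, 0.0, 0.0, 1.0]] 482.6332786642336
{'clock': 0.1, 'joints': array([-1.26460988e+00,  3.00405811e-01,  1.52150267e+00, -3.59621487e-05,
        1.32072041e+00, -6.66030209e-02]), 'qd': array([ 9.92620703e-05, -2.12519870e-03, -7.47223655e-04, -9.07024924e-04,
        2.07009409e-03, -4.26352213e-04]), 'effort': array([ 2.84008805e-03, -5.32633531e+01, -3.53282726e+01,  7.10156746e-02,
        2.34677747e-02, -6.76896866e-05]), 'eef_pos': array([ 200.22357026, -511.9742102 ,  174.9553326 ]), 'eef_rot': array([-3.14055639e+00, -3.42085962e-05,  3.72798366e-01]), 'wrist_force': array([-0.03872007,  0.33967278,  0.16860557]), 'moment': array([-0.02405093,  0.02355755,  0.02199217]), 'finger_force': 0.0, 'finger_gap': 94.22582765522505}
```

View pics/scene0.png

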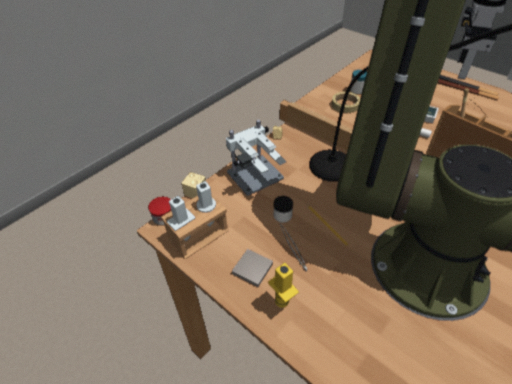

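View pics/side0.png

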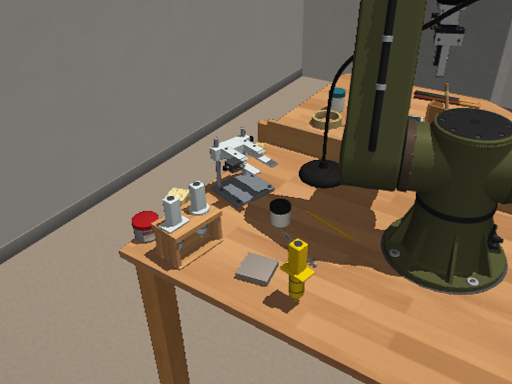

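```bash
python3 - <<'E'
from h import *
a=np.load('side0.npz');b=np.load('scene0.npz')
f=a['frame'];g=b['frame']
A=cv2.resize(f[110:270,120:290],None,fx=3.5,fy=3.5,interpolation=2)
save('crop0.png',A)
p=a['p']
for (u,v) in [(171,199),(174,215),(198,185),(199,205),(164,222),(186,222),(188,236),(222,148),(243,138),(265,160),(245,187),(225,185),(269,187),(243,202),(258,172),(219,138),(243,131)]:
    print(u,v,np.round(p[v,u]))
E
```

```text
171 199 [467. 324. 151.]
174 215 [460. 329. 117.]
198 185 [456. 253. 149.]
199 205 [453. 260. 103.]
164 222 [491. 331.  88.]
186 222 [454. 304.  86.]
188 236 [432. 325.  72.]
222 148 [538.  64. 126.]
243 138 [525.  -7. 125.]
265 160 [436.  28. 105.]
245 187 [493.  36.  11.]
225 185 [541.  57.  12.]
269 187 [442.   1.   9.]
243 202 [460.  92.   9.]
258 172 [419.  84. 105.]
219 138 [ 1695. -1348.  -785.]
243 131 [527. -11. 142.]
```

View pics/crop0.png

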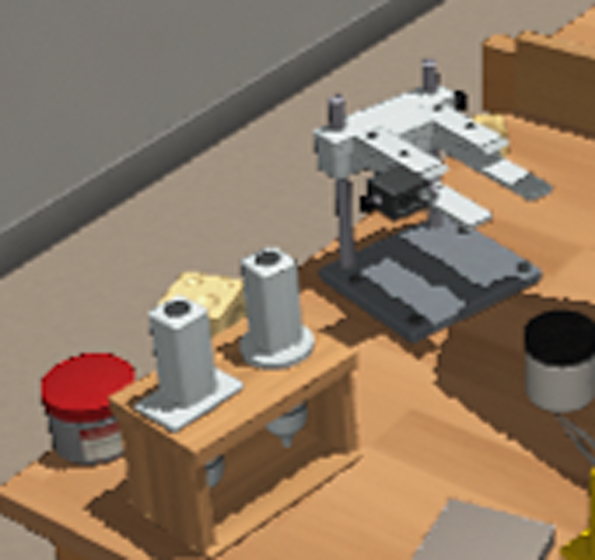

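```bash
python3 - <<'E'
from h import *
P=[];C=[]
for n in['side','scene']:
    a=np.load(n+'0.npz');P.append(a['p'].reshape(-1,3));C.append(a['frame'].reshape(-1,3).astype(int))
def sel(i,x0,x1,y0,y1,z0,z1,gray=None):
    p=P[i];m=(p[:,0]>x0)&(p[:,0]<x1)&(p[:,1]>y0)&(p[:,1]<y1)&(p[:,2]>z0)&(p[:,2]<z1)
    if gray is not None:
        s=C[i].max(1)-C[i].min(1); m&=(s<30) if gray else (s>=30)
    return p[m]
def rect(q): 
    r=cv2.minAreaRect(q[:,:2].astype(np.float32)); return np.round(r[0],1),np.round(r[1],1),round(r[2],1)
for i in(0,1):
    q=sel(i,370,620,-60,150,6,17,True); print('base',len(q),np.median(q[:,2]),rect(q))
    for nm,y0,y1 in(('L',295,360),('R',225,290)):
        q=sel(i,420,520,y0,y1,138,160,True); t=q[q[:,2]>np.percentile(q[:,2],70)-1.5]; print('cap',nm,len(q),np.median(t[:,2]),rect(q),rect(t))
    q=sel(i,420,520,295,370,86,97,True); print('flange',len(q),np.median(q[:,2]),rect(q))
    q=sel(i,400,530,210,390,76,90,False); print('racktop',len(q),np.median(q[:,2]),rect(q))
    q=sel(i,370,620,-60,150,95,170,True); h=np.histogram(q[:,2],bins=np.arange(95,170,3)); print(list(zip(h[1],h[0])))
    q=sel(i,370,620,-60,150,138,165,True); 
    for y0,y1 in((-60,25),(25,150)):
        r=q[(q[:,1]>y0)&(q[:,1]<y1)]; print('rod',len(r),r.mean(0).round(1),r[:,2].max() if len(r) else 0)
    q=sel(i,370,460,-60,150,95,118,True); print('low front',len(q),np.median(q[:,2]),rect(q))
    q=sel(i,370,620,-60,150,118,135,True); print('upper',len(q),np.median(q[:,2]),rect(q))
E
```

```text
base 1177 10.562192998804676 (array([499.1,  38.5]), array([123.6, 116.3]), 74.7)
cap L 154 149.0504270067937 (array([470.7, 321.5]), array([27.5, 28.2]), 86.6) (array([471.6, 321.9]), array([26.7, 25.1]), 1.4)
cap R 140 149.07657380845149 (array([461.9, 251.7]), array([25.8, 29.2]), 76.1) (array([461.4, 251.7]), array([24.2, 25.6]), 66.8)
flange 200 88.92061967634555 (array([471.2, 321.5]), array([55.4, 36.6]), 83.2)
racktop 863 82.54410434526937 (array([466.1, 286.1]), array([132.6,  83.5]), 81.7)
[(np.int64(95), np.int64(15)), (np.int64(98), np.int64(19)), (np.int64(101), np.int64(54)), (np.int64(104), np.int64(235)), (np.int64(107), np.int64(163)), (np.int64(110), np.int64(58)), (np.int64(113), np.int64(57)), (np.int64(116), np.int64(78)), (np.int64(119), np.int64(139)), (np.int64(122), np.int64(422)), (np.int64(125), np.int64(152)), (np.int64(128), np.int64(8)), (np.int64(131), np.int64(13)), (np.int64(134), np.int64(10)), (np.int64(137), np.int64(10)), (np.int64(140), np.int64(10)), (np.int64(143), np.int64(7)), (np.int64(146), np.int64(21)), (np.int64(149), np.int64(5)), (np.i
[... 1204 characters left out ...]
 np.int64(385)), (np.int64(125), np.int64(306)), (np.int64(128), np.int64(13)), (np.int64(131), np.int64(9)), (np.int64(134), np.int64(10)), (np.int64(137), np.int64(5)), (np.int64(140), np.int64(11)), (np.int64(143), np.int64(8)), (np.int64(146), np.int64(14)), (np.int64(149), np.int64(13)), (np.int64(152), np.int64(1)), (np.int64(155), np.int64(0)), (np.int64(158), np.int64(0)), (np.int64(161), np.int64(0)), (np.int64(164), np.int64(0))]
rod 25 [531.4 -13.6 144.9] 150.88988868661693
rod 27 [554.4  67.1 146.3] 152.0386776748544
low front 246 107.61018067564311 (array([439.7,  55.3]), array([76.5, 57.6]), 74.3)
upper 804 124.68736062029149 (array([506.6,  48. ]), array([115.8, 127.8]), 60.7)
```

```bash
python3 - <<'E'
from h import *
for n in['side','scene']:
    a=np.load(n+'0.npz');p=a['p']
    pts=[(322,173),(324,150),(333,100),(345,70),(370,48),(320,120),(300,140)] if n=='side' else [(330,165),(335,130),(340,105),(352,85),(365,72),(310,120)]
    for u,v in pts:
        w=p[v-3:v+4,u-3:u+4].reshape(-1,3); i=np.nanargmin(np.linalg.norm(w-a['T'][:3,3],axis=1)); print(n,u,v,w[i].round())
    q=p.reshape(-1,3); m=(q[:,0]>230)&(q[:,0]<700)&(q[:,1]>-450)&(q[:,1]<400)&(q[:,2]>165)
    q=q[m]; H,xe,ye=np.histogram2d(q[:,0],q[:,1],bins=[np.arange(200,750,50),np.arange(-450,401,50)]); print(H.astype(int))
    for k in range(160,700,60):
        s=q[(q[:,2]>k)&(q[:,2]<k+60)]
        if len(s):print(k,len(s),s[:,:2].min(0).round(),s[:,:2].max(0).round())
E
```

```text
side 322 173 [347. -94.  24.]
side 324 150 [ 353. -131.   88.]
side 333 100 [ 350. -132.  229.]
side 345 70 [ 325. -131.  308.]
side 370 48 [183.  71. 432.]
side 320 120 [ 496. -387.   25.]
side 300 140 [ 475. -231.   43.]
[[  0   0   0   0   0   0   0   0   0   2   0   0   0   0   0   0   0]
 [  0   0   0   0   0   0   0   0   0   0   0   0   0   0   0   0   0]
 [  0   0   0   0   0   0 209   0   0   0   0   0   0   0   0   0   0]
 [  0   0   0   0   0   0  95   0   0   0   0   0   0   0   0   0   0]
 [  0   0   0   0   0   0   0   0   0   0   0   0   0   0   0   0   0]
 [  0   0   0   0   0   0   0   0   0   0   0   0   0   0   0   0   0]
 [  0   0   0   0   0   0   0   0   0   0   0   0   0   0   0   0   0]
 [  0   0   0   0   0   0   0   0   0   0   0   0   0   0   0   0   0]
 [  0   0   0   0   0   0   0   0   0   0   0   0   0   0   0   0   0]
 [  0   0   0   0   0   0   0   0   0   0   0   0   0   0   0   0   0]]
160 86 [ 348. -142.] [ 361. -131.]
220 99 [ 334. -140.] [ 357. -131.]
280 119 [ 300. -142.] [ 344. -130.]
460 2 [230.  26.] [231.  31.]
scene 330 165 [ 346. -105.   2
[... 344 characters left out ...]
   0   0   0   0   0   0   0   0   0]
 [  0   0   0   0   0   0  99   0   0   0   0   0   0   0   0   0   0]
 [  0   0   0   0   0   0   0   0   0   0   0   0   0   0   0   0   0]
 [  0   0   0   0   0   0   0   0   0   0   0   0   0   0   0   0   0]
 [  0   0   0   0   0   0   0   0   0   0   0   0   0   0   0   0   0]
 [  0   0   0   0   0   0   0   0   0   0   0   0   0   0   0   0   0]
 [  0   0   0   0   0   0   0   0   0   0   0   0   0   0   0   0   0]
 [  0   0   0   0   0   0   0   0   0   0   0   0   0   0   0   0   0]]
160 72 [ 349. -141.] [ 360. -131.]
220 90 [ 338. -140.] [ 357. -131.]
280 95 [ 308. -139.] [ 343. -131.]
460 2 [231.  31.] [232.  32.]
520 3 [233.  19.] [235.  24.]
```

```bash
python3 - <<'E'
from h import *
for n in['side','scene']:
    a=np.load(n+'0.npz');p=a['p'];f=a['frame'].astype(int)
    q=p.reshape(-1,3);c=f.reshape(-1,3)
    m=(c.max(1)<50)&(q[:,2]>150)&(np.hypot(q[:,0]-0,q[:,1])>140)&(q[:,0]>-300)&(q[:,0]<700)&(q[:,1]>-700)&(q[:,1]<400)&(q[:,2]<900)
    s=q[m]
    K=np.unique((s/30).round().astype(int),axis=0,return_counts=True)
    for k,cn in zip(*K):
        if cn>3: print(n,(k*30).tolist(),cn)
E
```

```text
side [60, -150, 480] 6
side [60, -120, 480] 4
side [90, -150, 450] 12
side [90, -150, 480] 36
side [90, -120, 450] 12
side [90, -120, 480] 38
side [90, 90, 180] 17
side [90, 90, 210] 7
side [90, 120, 180] 5
side [90, 120, 210] 87
side [90, 120, 240] 21
side [120, -150, 420] 4
side [120, -150, 450] 54
side [120, -120, 450] 43
side [120, 90, 180] 54
side [120, 120, 180] 68
side [120, 120, 210] 218
side [120, 120, 240] 54
side [150, -480, 330] 6
side [150, -450, 330] 51
side [150, -420, 330] 25
side [150, -150, 420] 45
side [150, -150, 450] 4
side [150, -120, 420] 24
side [150, 60, 420] 13
side [150, 60, 450] 79
side [150, 60, 480] 138
side [150, 60, 510] 50
side [150, 90, 180] 12
side [150, 90, 300] 30
side [150, 90, 330] 95
side [150, 90, 360] 130
side [150, 90, 390] 157
side [150, 90, 420] 149
side [150, 90, 450] 23
side [150, 120, 180] 113
side [150, 120, 210] 208
side [150, 120, 240] 229
side [150, 120, 270] 235
side [150, 120, 300] 206
side [150, 120, 330] 125
side [150, 120, 360] 14
side [180, -510, 390] 4
side [180, -480, 330] 11
side [180, -480, 390] 59
side [180, -450, 330] 35
[... 4552 characters left out ...]
120, 210] 10
scene [210, 120, 240] 25
scene [210, 120, 270] 39
scene [210, 120, 300] 48
scene [210, 120, 330] 46
scene [240, -570, 330] 36
scene [240, -540, 240] 6
scene [240, -540, 300] 20
scene [240, -540, 330] 49
scene [240, -510, 330] 15
scene [240, -480, 390] 7
scene [270, -570, 300] 4
scene [270, -570, 330] 18
scene [300, -120, 330] 11
scene [330, -150, 270] 7
scene [330, -150, 300] 10
scene [330, -150, 330] 4
scene [330, -120, 270] 14
scene [330, -120, 300] 37
scene [330, -120, 330] 5
scene [360, -150, 180] 5
scene [360, -150, 210] 5
scene [360, -150, 240] 8
scene [360, -120, 150] 7
scene [360, -120, 180] 12
scene [360, -120, 210] 23
scene [360, -120, 240] 21
scene [360, -120, 270] 10
```

```bash
python3 - <<'E'
from h import *
a=np.load('scene0.npz')['frame'][0:130,300:512];b=np.load('side0.npz')['frame'][0:130,300:512]
c=cam('wrist')['frame']
A=np.vstack([cv2.resize(x,(400,245)) for x in(a,b)])
save('lamp.png',A,cv2.resize(c,(400,300)).repeat(1,0) if 0 else np.vstack([cv2.resize(c,(400,300)),np.zeros((190,400,3),np.uint8)]))
E
```

```text
(no output)
```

View pics/lamp.png

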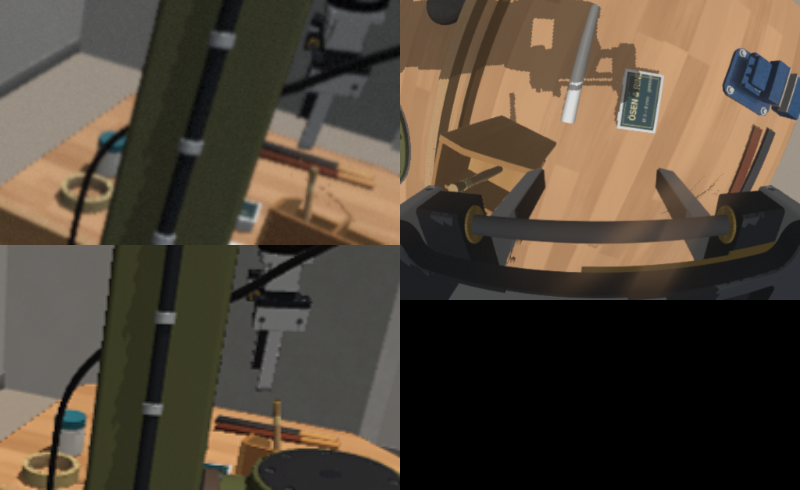

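servo_tool:
  motion:
    - [[0.01, -0.03, 0.1, 0, 0, 0, 0], [0.02, -0.05, 0.19, 0, 0, 0, 0], [0.03, -0.07, 0.28, 0, 0, 0, 0], [0.04, -0.09, 0.37, 0, 0, 0, 0], [0.05, -0.1, 0.45, 0, 0, 0, 0], [0.05, -0.1, 0.45, 0, 0, 0, 0]]

```text
clock: 0.75
eef_pos: [225.9, -563.1, 405.7]
eef_rot: [3.134, 0.0, 0.373]
wrist_force: [-1.1, -1.2, -0.3]
finger_gap: 94.1
finger_force: 0.0
```

```bash
python3 - <<'E'
from h import *
s=manip.read_state();print(s['clock'],s['eef_pos'].round(1),s['joints'].round(4).tolist(),s['wrist_force'].round(1))
E
```

```text
0.75 [ 225.9 -563.1  405.7] [-1.2497, 0.3964, 0.873, 0.0001, 1.8642, -0.0519] [-1.1 -1.2 -0.3]
```

servo_tool:
  motion:
    - [[0.078, 0.06, 0, 0, 0, 0.017, 0], [0.156, 0.122, 0, 0, 0, 0.034, 0], [0.234, 0.182, 0, 0, 0, 0.051, 0], [0.314, 0.244, 0, 0, 0, 0.068, 0], [0.392, 0.304, 0, 0, 0, 0.085, 0], [0.47, 0.366, 0, 0, 0, 0.102, 0], [0.53, 0.446, 0, 0, 0, 0.119, 0], [0.59, 0.526, 0, 0, 0, 0.136, 0], [0.65, 0.606, 0, 0, 0, 0.153, 0], [0.71, 0.686, 0, 0, 0, 0.17, 0]]

```text
clock: 1.75
eef_pos: [581.1, -217.3, 399.8]
eef_rot: [-3.141, 0.0, 0.909]
wrist_force: [1.0, -1.3, -0.5]
finger_gap: 93.7
finger_force: 0.0
```

servo_tool:
  motion:
    - [[0, 0.1, 0, 0, 0, 0.017, 0], [0, 0.2, 0, 0, 0, 0.034, 0], [0, 0.3, 0, 0, 0, 0.051, 0], [0, 0.4, 0, 0, 0, 0.068, 0], [0, 0.5, 0, 0, 0, 0.085, 0], [0, 0.6, 0, 0, 0, 0.102, 0], [-0.04, 0.692, 0, 0, 0, 0.119, 0], [-0.08, 0.784, 0, 0, 0, 0.136, 0], [-0.12, 0.876, 0, 0, 0, 0.153, 0], [-0.16, 0.968, 0, 0, 0, 0.17, 0]]

```text
clock: 2.75
eef_pos: [499.3, 265.8, 399.8]
eef_rot: [-3.141, 0.0, 1.443]
wrist_force: [1.1, -0.1, 1.0]
finger_gap: 94.1
finger_force: 0.0
```

servo_tool:
  motion:
    - [[-0.056, 0.112, -0.05, 0, 0, 0.0045, 0], [-0.056, 0.112, -0.1, 0, 0, 0.0045, 0], [-0.056, 0.112, -0.2, 0, 0, 0.0045, 0], [-0.056, 0.112, -0.3, 0, 0, 0.0045, 0], [-0.056, 0.112, -0.3, 0, 0, 0.0045, 0], [-0.056, 0.112, -0.3, 0, 0, 0.0045, 0]]

```text
clock: 3.35
eef_pos: [472.8, 320.2, 251.8]
eef_rot: [3.142, -0.0, 1.455]
wrist_force: [-1.0, 0.3, 1.2]
finger_gap: 93.8
finger_force: 0.0
```

```bash
cat >> h.py <<'E'
def wcloud(c):
    z=c['range_z'].astype(float); v,u=np.mgrid[:384,:512]
    x=u-c['cx'];y=v-c['cy'];r=np.hypot(x,y)+1e-9;t=np.tan(r/c['f'])
    p=np.stack([x/r*t*z,y/r*t*z,z,np.ones_like(z)],-1)@c['T'].T
    p=p[...,:3]; p[z==0]=np.nan; return p
def wf(c): c['f']=192/np.tan(np.radians(c['vfov'])/2); return c
def rect(q):
    r=cv2.minAreaRect(q[:,:2].astype(np.float32)); return np.round(r[0],1),np.round(r[1],1),round(r[2],1)
E
python3 - <<'E'
from h import *
c=cam('wrist'); save('w1.png',c['frame']); p=wcloud(c).reshape(-1,3); s=c['frame'].reshape(-1,3).astype(int); g=(s.max(1)-s.min(1))<35
print(manip.read_state()['eef_pos'].round(1))
b=lambda z0,z1:(p[:,0]>415)&(p[:,0]<525)&(p[:,1]>225)&(p[:,1]<365)&(p[:,2]>z0)&(p[:,2]<z1)
for L,H in((143,156),(86,95)):
  for y0,y1 in((293,365),(225,287)):
    q=p[b(L,H)&g&(p[:,1]>y0)&(p[:,1]<y1)]; print(len(q),np.median(q[:,2]) if len(q) else 0,rect(q) if len(q)>3 else '')
q=p[b(78,88)&~g];print('rack',len(q),np.median(q[:,2]),rect(q))
E
```

```text
[473.4 320.5 253.3]
562 150.18599332310785 (array([474.6, 318.3]), array([26.1, 25.1]), 83.6)
483 150.16552385013438 (array([464. , 250.3]), array([26.1, 25.2]), 72.9)
511 89.99824368994382 (array([474.4, 319.3]), array([54.4, 35.7]), 84.0)
367 90.00909305671757 (array([464.4, 253.5]), array([36.3, 44.5]), 87.3)
rack 3205 84.14062288603907 (array([468.8, 283.9]), array([130.2,  79.4]), 81.5)
```

View pics/w1.png

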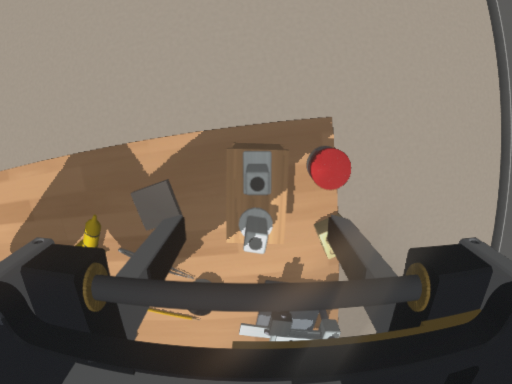

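servo_tool:
  motion:
    - [[0.003, -0.004, -0.08, 0, 0, 0.001, 0], [0.003, -0.004, -0.16, 0, 0, 0.001, 0], [0.003, -0.004, -0.22, 0, 0, 0.001, 0], [0.003, -0.004, -0.26, 0, 0, 0.001, 0], [0.003, -0.004, -0.274, 0, 0, 0.001, 0], [0.003, -0.004, -0.274, 0, 0, 0.001, 0], [0.003, -0.004, -0.274, 0, 0, 0.001, 0]]

```text
clock: 4.1
eef_pos: [475.2, 318.8, 115.7]
eef_rot: [3.139, -0.002, 1.458]
wrist_force: [0.3, -0.4, 0.6]
finger_gap: 94.0
finger_force: 0.0
```

servo_tool:
  motion:
    - [[0, 0, 0, 0, 0, 0, 0.5], [0, 0, 0, 0, 0, 0, 1], [0, 0, 0, 0, 0, 0, 1], [0, 0, 0, 0, 0, 0, 1], [0, 0, 0, 0, 0, 0, 1], [0, 0, 0, 0, 0, 0, 1], [0, 0, 0, 0, 0, 0, 1], [0, 0, 0, 0, 0, 0, 1]]
  newtons: 40

```text
clock: 4.9
eef_pos: [474.1, 318.2, 113.4]
eef_rot: [-3.142, 0.0, 1.458]
wrist_force: [0.1, 0.0, -0.9]
finger_gap: 33.4
finger_force: 0.0
```

servo_tool:
  motion:
    - [[0, 0, 0, 0, 0, 0, 1], [0, 0, 0, 0, 0, 0, 1], [0, 0, 0, 0, 0, 0, 1], [0, 0, 0, 0, 0, 0, 1]]

```text
clock: 5.3
eef_pos: [474.0, 318.2, 113.4]
eef_rot: [-3.141, 0.0, 1.458]
wrist_force: [-0.0, -0.8, -0.2]
finger_gap: 25.3
finger_force: 40.0
```

servo_tool:
  motion:
    - [[0, 0, 0.02, 0, 0, 0, 1], [0, 0, 0.06, 0, 0, 0, 1], [0, 0, 0.12, 0, 0, 0, 1], [0, 0, 0.18, 0, 0, 0, 1], [0, 0, 0.24, 0, 0, 0, 1], [0, 0, 0.3, 0, 0, 0, 1], [0, 0, 0.35, 0, 0, 0, 1], [0, 0, 0.37, 0, 0, 0, 1]]

```text
clock: 6.1
eef_pos: [474.4, 318.4, 301.5]
eef_rot: [3.139, -0.002, 1.458]
wrist_force: [0.0, -0.0, -1.7]
finger_gap: 25.7
finger_force: 40.0
```

servo_tool:
  motion:
    - [[-0.009, -0.05, 0, 0, 0, -0.006, 1], [-0.018, -0.12, 0, 0, 0, -0.012, 1], [-0.027, -0.2, 0, 0, 0, -0.018, 1], [-0.036, -0.28, 0, 0, 0, -0.024, 1], [-0.045, -0.36, 0, 0, 0, -0.03, 1], [-0.055, -0.42, 0, 0, 0, -0.036, 1], [-0.065, -0.47, 0, 0, 0, -0.042, 1], [-0.09, -0.51, 0, 0, 0, -0.053, 1], [-0.09, -0.518, 0, 0, 0, -0.053, 1], [-0.09, -0.518, 0, 0, 0, -0.053, 1]]

```text
clock: 7.1
eef_pos: [429.1, 59.0, 298.3]
eef_rot: [-3.142, -0.0, 1.291]
wrist_force: [0.2, 0.2, -2.5]
finger_gap: 25.4
finger_force: 40.0
```

```bash
python3 - <<'E'
from h import *
c=cam('wrist'); save('w2.png',c['frame']); P=wcloud(c); np.savez('w2.npz',P=P,f=c['frame'],T=c['T']); p=P.reshape(-1,3); s=c['frame'].reshape(-1,3).astype(int); g=(s.max(1)-s.min(1))<35
st=manip.read_state();print(st['eef_pos'].round(1),st['eef_rot'].round(4),st['joints'].round(2))
m=(p[:,0]>370)&(p[:,0]<620)&(p[:,1]>-70)&(p[:,1]<150)&g
for nm,L,H in(('base',8,15),('low',102,112),('up',119,130),('rod',144,155)):
    q=p[m&(p[:,2]>L)&(p[:,2]<H)]; print(nm,len(q),np.median(q[:,2]) if len(q) else 0,rect(q) if len(q)>3 else '')
E
```

```text
[429.2  59.5 298.3] [-3.1413e+00 -1.0000e-04  1.2920e+00] [ 0.05 -0.04  1.62  0.    1.56  0.33]
base 1694 12.071382935619312 (array([461.4,  58. ]), array([100. , 203.2]), 74.1)
low 743 108.1462393514447 (array([479.4,  44.2]), array([126.8, 141.8]), 66.1)
up 4069 125.27595512119598 (array([506.9,  38.4]), array([149.2, 108.1]), 74.3)
rod 135 149.69026667412538 (array([545. ,  22.2]), array([94.3, 10.3]), 73.7)
```

View pics/w2.png

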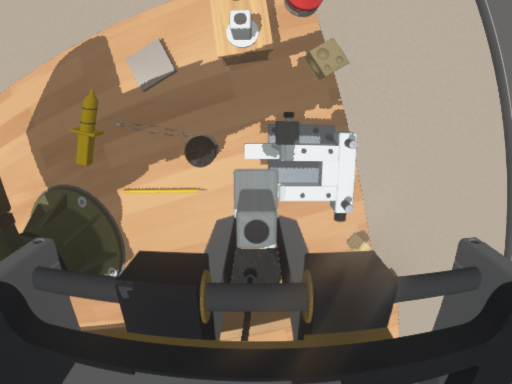

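```bash
python3 - <<'E'
from h import *
d=np.load('w2.npz');p=d['P'].reshape(-1,3);s=d['f'].reshape(-1,3).astype(int);g=(s.max(1)-s.min(1))<35
a=np.radians(-16);X=np.array([np.cos(a),np.sin(a)]);Y=np.array([-X[1],X[0]])
q=p[:,:2]-[495,36.5]; bx=q@X;by=q@Y;z=p[:,2]
print('upper edges by x-slice')
for x0 in range(-40,60,10):
    m=g&(bx>x0)&(bx<x0+10)&(z>121)&(z<131); y=np.sort(by[m]); 
    if len(y)<5: continue
    gaps=np.where(np.diff(y)>6)[0]; print(x0,len(y),y[0].round(1),[(y[i].round(1),y[i+1].round(1)) for i in gaps],y[-1].round(1))
m=g&(abs(by)<60)&(abs(by)>20)&(z>121)&(z<131)
for sg in(1,-1):
    k=m&(by*sg>18)&(by*sg<28); print('up x range',sg,bx[k].min().round(1),bx[k].max().round(1))
m=g&(z>103)&(z<112)&(bx<-42)&(bx>-100)
for x0 in range(-90,-40,8):
    y=np.sort(by[m&(bx>x0)&(bx<x0+8)])
    if len(y)>3: print('low',x0,len(y),y[0].round(1),[(y[i].round(1),y[i+1].round(1)) for i in np.where(np.diff(y)>6)[0]],y[-1].round(1), np.median(z[m&(bx>x0)&(bx<x0+8)]).round(1))
# barrel in hand
t=manip.read_state()['eef_pos']
w=g&(np.hypot(p[:,0]-t[0],p[:,1]-t[1])<45)
h=np.histogram(z[w],bins=np.arange(180,420,5)); print([(int(b),int(n)) for b,n in zip(h[1],h[0]) if n>20])
q=p[w&(z>332)&(z<340)]; print('cap',len(q),np.median(q[:,2]),rect(q))
q=p[w&(z>268)&(z<282)]; print('fl',len(q),np.median(q[:,2]),rect(q))
E
```

```text
upper edges by x-slice
-40 418 -38.0 [(np.float64(-18.0), np.float64(16.6))] 67.7
-30 401 -37.7 [(np.float64(-17.8), np.float64(16.7))] 67.8
-20 368 -37.7 [(np.float64(-17.7), np.float64(16.9))] 67.9
-10 225 -38.1 [(np.float64(-17.9), np.float64(17.0))] 38.1
0 236 -38.1 [(np.float64(-17.8), np.float64(17.0))] 38.1
10 265 -37.8 [] 37.2
20 409 -37.8 [] 37.4
30 401 -53.3 [] 52.4
40 581 -55.3 [] 55.5
50 433 -55.3 [(np.float64(-49.3), np.float64(-40.1)), (np.float64(35.7), np.float64(46.4))] 55.8
up x range 1 -39.1 64.2
up x range -1 -38.5 65.1
low -90 44 17.0 [(np.float64(37.5), np.float64(182.4))] 183.5 108.5
low -82 109 16.9 [(np.float64(37.4), np.float64(182.7))] 193.7 108.2
low -74 96 16.9 [] 37.5 108.4
low -66 94 16.9 [] 37.5 108.3
low -58 96 16.9 [] 37.5 108.2
low -50 92 17.0 [] 65.9 107.9
[(270, 462), (275, 627), (280, 54), (285, 50), (290, 57), (295, 66), (300, 63), (305, 74), (310, 71), (315, 81), (320, 82), (325, 103), (330, 683), (335, 1021), (340, 141), (345, 166), (350, 194), (355, 193), (360, 211), (365, 238), (370, 248), (375, 255), (380, 292), (385, 257), (390, 238), (395, 293), (400, 172), (405, 144), (410, 57)]
cap 1656 335.33147484437063 (array([430. ,  59.6]), array([25.7, 47.7]), 74.4)
fl 1116 275.16880196718915 (array([432.1,  67.3]), array([39.2, 36.2]), 74.7)
```

```bash
python3 - <<'E'
from h import *
d=np.load('w2.npz');p=d['P'].reshape(-1,3);s=d['f'].reshape(-1,3).astype(int);g=(s.max(1)-s.min(1))<35
a=np.radians(-16);X=np.array([np.cos(a),np.sin(a)]);Y=np.array([-X[1],X[0]]);O=np.array([495,36.5])-.3*Y-.5*X
t=manip.read_state()['eef_pos'][:2]-O; print('tcp',t@X,t@Y)
q=p[:,:2]-O; bx=q@X;by=q@Y;z=p[:,2]
m=(abs(z-335.3)<1.5)&(abs(bx-t@X)<10)&(abs(by-t@Y)<30); print('cap y',np.percentile(by[m],[0,1,50,99,100]).round(1),m.sum())
m=(abs(z-335.3)<1.5)&(abs(by-t@Y)<10)&(abs(bx-t@X)<40); print('cap x',np.percentile(bx[m],[0,1,50,99,100]).round(1))
m=(abs(z-275.2)<2)&(abs(bx-t@X)<30)&(abs(by-t@Y)<45); print('fl y',np.percentile(by[m],[0,1,99,100]).round(1),'x',np.percentile(bx[m],[0,1,99,100]).round(1))
print('entry delta',(O-66*X-manip.read_state()['eef_pos'][:2]).round(2),'unit mm X,Y in fractions',X/500,Y/500)
E
```

```text
tcp -69.04070042415546 4.249848427118828
cap y [-8.1 -7.8  5.5 16.6 17.2] 1034
cap x [-91.7 -85.7 -67.7 -49.8 -44.8]
fl y [-7.3 -1.5 31.7 32. ] x [-86.6 -86.4 -51.1 -50.6]
entry delta [ 1.75 -4.92] unit mm X,Y in fractions [ 0.00192252 -0.00055127] [0.00055127 0.00192252]
```

servo_tool:
  motion:
    - [[0.0035, -0.0098, 0, 0, 0, 0.0, 1], [0.0035, -0.0098, -0.06, 0, 0, 0, 1], [0.0035, -0.0098, -0.12, 0, 0, 0, 1], [0.0035, -0.0098, -0.17, 0, 0, 0, 1], [0.0035, -0.0098, -0.21, 0, 0, 0, 1], [0.0035, -0.0098, -0.25, 0, 0, 0, 1], [0.0035, -0.0098, -0.28, 0, 0, 0, 1], [0.0035, -0.0098, -0.3, 0, 0, 0, 1], [0.0035, -0.0098, -0.31, 0, 0, 0, 1], [0.0035, -0.0098, -0.31, 0, 0, 0, 1]]

```text
clock: 8.15
eef_pos: [430.8, 54.4, 143.2]
eef_rot: [-3.141, 0.0, 1.292]
wrist_force: [0.1, 0.6, -2.0]
finger_gap: 25.3
finger_force: 40.0
```

servo_tool:
  motion:
    - [[0, 0, -0.004, 0, 0, 0, 1], [0, 0, -0.008, 0, 0, 0, 1], [0, 0, -0.008, 0, 0, 0, 1], [0, 0, -0.008, 0, 0, 0, 1]]

```text
clock: 8.55
eef_pos: [430.9, 54.3, 139.6]
eef_rot: [3.141, -0.0, 1.292]
wrist_force: [-1.0, 0.7, -3.1]
finger_gap: 25.5
finger_force: 40.0
```

```bash
python3 - <<'E'
from h import *
c=cam('side'); w=cam('wrist')
save('s3.png',cv2.resize(c['frame'][100:250,170:320],(400,400),interpolation=2),cv2.resize(w['frame'],(400,300))[:,:] if 0 else np.pad(cv2.resize(w['frame'],(400,300)),((0,100),(0,0),(0,0))))
P=wcloud(w);p=P.reshape(-1,3);a=np.radians(-16);X=np.array([np.cos(a),np.sin(a)]);Y=np.array([-X[1],X[0]]);O=np.array([495,36.5])-.3*Y-.5*X
st=manip.read_state();t=st['eef_pos'][:2]-O; print('tcp',t@X,t@Y,st['eef_pos'][2],st['wrist_force'],st['finger_gap'])
q=p[:,:2]-O; bx=q@X;by=q@Y;z=p[:,2]
m=(abs(z-175.5)<3)&(abs(bx+66)<9)&(abs(by)<20); print('captop z',np.median(z[m]),np.percentile(by[m],[1,99]))
m=(z>110)&(z<119)&(abs(bx+66)<25)&(abs(by)<40); print('flange z',np.median(z[m]),m.sum(),np.percentile(by[m],[1,99]),np.percentile(bx[m],[1,99]))
E
```

```text
tcp -66.01400819461901 -0.2782114638511424 139.61942537930884 [ 0.71095583 -0.02584286 -1.63428543] 25.26513881501017
captop z 176.8420802479219 [-11.97717499  13.108934  ]
flange z 116.41829402027645 1174 [-5.34496106 35.26406573] [-83.4136945  -42.37090211]
```

View pics/s3.png

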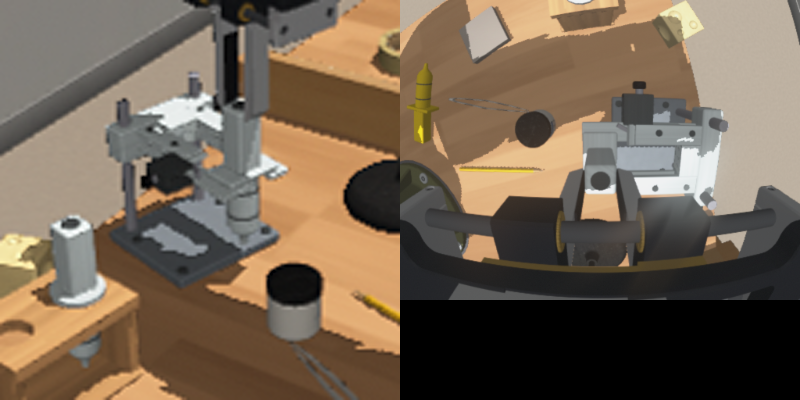

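servo_tool:
  motion:
    - [[0.0, 0.0004, -0.002, 0, 0, 0, 1], [0.0077, -0.0018, -0.002, 0, 0, 0, 1], [0.0154, -0.004, -0.002, 0, 0, 0, 1], [0.0231, -0.0062, -0.002, 0, 0, 0, 1], [0.0308, -0.0084, -0.002, 0, 0, 0, 1], [0.0385, -0.0106, -0.002, 0, 0, 0, 1], [0.0462, -0.0128, -0.002, 0, 0, 0, 1], [0.0538, -0.015, -0.002, 0, 0, 0, 1], [0.0538, -0.015, -0.002, 0, 0, 0, 1]]

```text
clock: 9.55
eef_pos: [458.3, 46.5, 138.5]
eef_rot: [3.141, 0.0, 1.291]
wrist_force: [-0.0, -2.7, -2.3]
finger_gap: 25.2
finger_force: 40.0
```

servo_tool:
  motion:
    - [[0.0077, -0.0022, 0, 0, 0, 0, 1], [0.0154, -0.0044, 0, 0, 0, 0, 1], [0.0231, -0.0066, 0, 0, 0, 0, 1], [0.0308, -0.0088, 0, 0, 0, 0, 1], [0.0385, -0.011, 0, 0, 0, 0, 1], [0.0462, -0.0132, 0, 0, 0, 0, 1], [0.0538, -0.0154, 0, 0, 0, 0, 1], [0.0538, -0.0154, 0, 0, 0, 0, 1]]

```text
clock: 10.35
eef_pos: [485.1, 38.9, 138.4]
eef_rot: [3.141, -0.0, 1.292]
wrist_force: [1.1, -3.0, -2.1]
finger_gap: 25.5
finger_force: 40.0
```

servo_tool:
  motion:
    - [[0.0058, -0.0016, 0, 0, 0, 0, 1], [0.0115, -0.0033, 0, 0, 0, 0, 1], [0.0154, -0.0044, 0, 0, 0, 0, 1], [0.0173, -0.005, 0, 0, 0, 0, 1], [0.0192, -0.0055, 0, 0, 0, 0, 1], [0.0192, -0.0055, 0, 0, 0, 0, 1], [0.0192, -0.0055, 0, 0, 0, 0, 1]]

```text
clock: 11.05
eef_pos: [494.4, 36.5, 138.6]
eef_rot: [3.141, -0.0, 1.292]
wrist_force: [0.6, -0.3, -2.0]
finger_gap: 25.2
finger_force: 40.0
```

servo_tool:
  motion:
    - [[0.001, -0.0003, 0, 0, 0, 0, 1], [0.0019, -0.0006, 0, 0, 0, 0, 1], [0.0029, -0.0008, 0, 0, 0, 0, 1], [0.0029, -0.0008, 0, 0, 0, 0, 1], [0.0029, -0.0008, 0, 0, 0, 0, 1]]

```text
clock: 11.55
eef_pos: [495.6, 36.0, 138.4]
eef_rot: [-3.141, -0.0, 1.292]
wrist_force: [-1.3, 0.3, -0.9]
finger_gap: 25.4
finger_force: 40.0
```

servo_tool:
  motion:
    - [[0.001, -0.0003, 0, 0, 0, 0, 1], [0.0019, -0.0006, 0, 0, 0, 0, 1], [0.0029, -0.0008, 0, 0, 0, 0, 1], [0.0038, -0.0011, 0, 0, 0, 0, 1], [0.0038, -0.0011, 0, 0, 0, 0, 1]]

```text
clock: 12.05
eef_pos: [496.3, 35.8, 138.3]
eef_rot: [-3.138, 0.0, 1.292]
wrist_force: [-10.9, 2.2, 4.6]
finger_gap: 25.6
finger_force: 40.2
```

```bash
python3 - <<'E'
from h import *
c=cam('side'); w=cam('wrist')
save('s4.png',cv2.resize(c['frame'][100:250,170:320],(400,400),interpolation=2),cv2.resize(w['frame'][60:260,190:390],(400,400),interpolation=2))
p=wcloud(w).reshape(-1,3);a=np.radians(-16);X=np.array([np.cos(a),np.sin(a)]);Y=np.array([-X[1],X[0]]);O=np.array([495,36.5])-.3*Y-.5*X
st=manip.read_state();t=st['eef_pos'][:2]-O; print('tcp',t@X,t@Y,st['eef_pos'][2],st['wrist_force'],st['moment'])
q=p[:,:2]-O; bx=q@X;by=q@Y;z=p[:,2]
m=(abs(z-175.5)<2.5)&(abs(by)<10)&(abs(bx)<40); print('captop z',np.median(z[m]),np.percentile(bx[m],[1,99]))
# knob furthest y
m=(z>95)&(z<135)&(by>60)&(by<120)&(bx>-60)&(bx<10); print('knob max y',np.percentile(by[m],[99,100]))
E
```

```text
tcp 1.95253158427014 -0.019987853764742495 138.2523899070565 [-10.97387649   3.33148836   4.11827429] [0.71813961 2.48247255 0.01046213]
captop z 175.4765214447782 [-16.42026577  22.6773407 ]
knob max y [80.40359876 81.17760192]
```

View pics/s4.png

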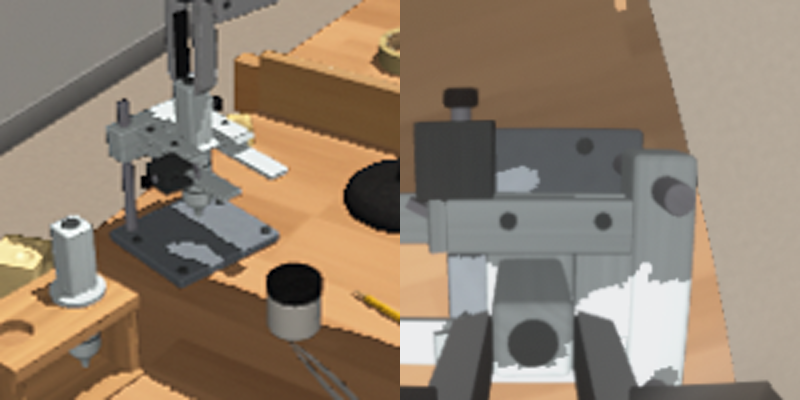

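servo_tool:
  motion:
    - [[-0.0019, 0.0005, -0.001, 0, 0, 0, 1], [-0.0019, 0.0005, -0.001, 0, 0, 0, 0.4], [-0.0019, 0.0005, -0.001, 0, 0, 0, 0.4], [-0.0019, 0.0005, -0.001, 0, 0, 0, 0.4], [-0.0019, 0.0005, -0.001, 0, 0, 0, 0.4], [-0.0019, 0.0005, -0.001, 0, 0, 0, 0.4], [-0.0019, 0.0005, -0.001, 0, 0, 0, 0.4]]

```text
clock: 12.85
eef_pos: [496.7, 35.6, 138.0]
eef_rot: [3.141, -0.0, 1.292]
wrist_force: [0.0, -0.3, 0.8]
finger_gap: 56.2
finger_force: 0.0
```

servo_tool:
  motion:
    - [[0, 0, 0.02, 0, 0, 0, 0.4], [0, 0, 0.06, 0, 0, 0, 0.4], [0, 0, 0.12, 0, 0, 0, 0.4], [0, 0, 0.2, 0, 0, 0, 0.4], [0, 0, 0.28, 0, 0, 0, 0.4], [0, 0, 0.3, 0, 0, 0, 0.4], [0, 0, 0.3, 0, 0, 0, 0.4]]

```text
clock: 13.55
eef_pos: [497.0, 35.7, 289.6]
eef_rot: [3.139, -0.001, 1.292]
wrist_force: [0.7, 0.4, 0.1]
finger_gap: 56.6
finger_force: 0.0
```

```bash
python3 - <<'E'
from h import *
w=cam('wrist'); c=cam('side')
save('s5.png',cv2.resize(c['frame'][100:250,170:320],(400,400),interpolation=2),cv2.resize(w['frame'][60:260,190:390],(400,400),interpolation=2))
p=wcloud(w).reshape(-1,3);a=np.radians(-16);X=np.array([np.cos(a),np.sin(a)]);Y=np.array([-X[1],X[0]]);O=np.array([495,36.5])-.3*Y-.5*X
st=manip.read_state();print(st['eef_pos'],st['finger_gap'],st['wrist_force'])
q=p[:,:2]-O; bx=q@X;by=q@Y;z=p[:,2]
m=(z>169)&(z<179)&(abs(by)<30)&(abs(bx)<30); print('captop z',np.median(z[m]),rect(np.c_[bx,by][m]),m.sum())
k=p[m];A=np.c_[k[:,:2]-k[:,:2].mean(0),np.ones(len(k))];print('tilt',np.linalg.lstsq(A,k[:,2],rcond=None)[0])
m=(z>95)&(z<135)&(by>60)&(by<120)&(bx>-60)&(bx<10); print('knob max y',np.percentile(by[m],[99,100]))
m=(z>147)&(z<153)&(bx<300); sp=(abs(p[:,0]-464)<30)&(abs(p[:,1]-250)<30)&(abs(z-150)<3);print('spare',rect(p[sp]) if sp.sum()>5 else sp.sum())
E
```

```text
[496.24306796  35.65901605 286.84537053] 56.38064866653682 [-0.67772021 -0.34423632 -0.56146735]
captop z 174.43288718658638 (array([1.3, 0.4]), array([25.6, 25. ]), 89.8) 516
tilt [ 4.56330120e-03 -1.99242649e-02  1.74352581e+02]
knob max y [79.87475832 79.98108646]
spare (array([464.2, 248.5]), array([25.6, 26.5]), 73.1)
```

View pics/s5.png

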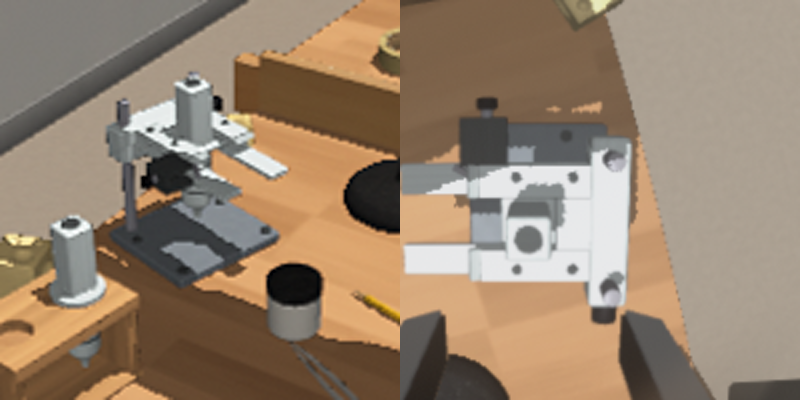

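```bash
python3 - <<'E'
from h import *
d=np.load('w2.npz');p=d['P'].reshape(-1,3);a=np.radians(-16);X=np.array([np.cos(a),np.sin(a)]);Y=np.array([-X[1],X[0]]);O=np.array([495,36.5])-.3*Y-.5*X
q=p[:,:2]-O; bx=q@X;by=q@Y;z=p[:,2]
m=(z>95)&(z<135)&(by>60)&(by<120)&(bx>-60)&(bx<10); k=np.percentile(by[m],99); print('knob before',k)
if k>78.5: print(manip.sign_off())
E
```

```text
knob before 79.79360614454953
the job is handed in; nothing more can be done
None
```

The barrel with the two-winged flange is seated against the stop in the bracket, released and upright. The catch knob is back where it was before insertion, the other barrel has not visibly moved, and the job was handed in at about 14 s; I did not see the judging result.

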